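# Clear the used vial into the sharps box and flip its lid shut

### The arm

A 7-joint arm with a two-finger parallel gripper is mounted at the origin on the work surface; the furniture and walls round the work are solid. World frame = base frame: x ahead of the robot, y to its left, z up, the work surface at z = 0. Lengths are in m, angles in rad, forces in N, time in s.
With the tool pointing down it reaches from about 0.35 to 0.9 m from the base axis. Payload 8.1 kg.
Tool frame: the origin (TCP) lies between the finger pads; the fingertips stand 11 mm ahead of it and the grasp point (between the pads) lies 8 mm behind it; z points along the fingers, y is the line along which they close (so a half turn about z gives the same grasp; the last joint's range is limited). The gripper opens to 92 mm and grips with 3 to 60 N. Pads are 19 mm wide; open, the fingers measure 130 mm over their backs; the gripper's body (75 mm by 190 mm) begins 47 mm behind the grasp point.
Start: joints at [-1.216, 0.434, 0.025, 1.573, -0.012, 1.134, -0.075], TCP at [0.276, 0.561, 0.238] pointing down, gripper open.
Joint ranges: [-2.62, 2.62], [-0.44, 2.09], [-1.27, 1.32], [0.08, 2.57], [-1.32, 4.46], [0.12, 2], [-2.74, 2.74]. Speed limits (rad/s): [2.22, 2.22, 3.01, 3.01, 3.14, 3.14, 3.14].

### API

Orientations are given as a rotation vector (axis times angle).
In Python, from cell import observe, get_image, camera_params, sign_off gives the robot as it stands.
- The arm moves only by the shell command python3 -m pendant 'ROWS' [FORCE]. ROWS is JSON, one flat list of numbers, 7 for each row, row after row: the shift along the tool's x, y, z in m, then the turn, a rotation vector about the tool's x, y, z in rad, then the finger opening in m, from 0 to 0.0918. In form: [dx, dy, dz, rx, ry, rz, jaw, dx, dy, dz, rx, ry, rz, jaw, ...]. A call has 1 to 10 rows; each row shifts and turns the commanded pose from where the row before left it, along the tool's axes as they then stand; what a row does not reach is not made up. A row lasts 1/8 s, in which the tool goes at most 62.5 mm and 10.7 degrees, less where a joint would pass 70% of its speed; a pose out of reach is approached as far as the arm can. A call is refused whole if a number of a shift passes 0.0625 or a number of a turn 0.188, either way. A call with a gripper value outside its range is refused whole. The fingers move at their own pace and stop on an object; FORCE is the grip in N (left out, the last holds). Time passes only in rows, so rows that do not move let the fingers close. It gives the time, the measured TCP pose, the force, the opening and the grip force at its end, in the units of the state.
- observe(): the state, without advancing time (a new reading comes with each control period).
- get_image(name): name is "side" or "top" or "wrist"; returns the picture (400x640x3 uint8, red, green, blue); there is no depth.
- camera_params(name): a dict with "intrinsics" (3x3 intrinsics, pixels), "eye" and "rotation" of the camera in the world; the wrist camera has in their place "T_tool_cam" (4x4, takes a point from camera to tool coordinates, whose origin is the TCP and whose axes are the flange's). Camera axes: x right, y down, z forward; pixel columns grow to the right and rows downward; lengths in m; the calibration is good to about 2 mm. The wrist camera is an equidistant fisheye: a pixel r from the principal point sees the ray r / f radians off the axis. A picture is of the moment at which its call begins: read the wrist's pose just before it. camera_params takes no time and is no camera call.
- sign_off(): hands the job in; it is judged then, once.
The state is a dict: "clock": time; "joints": joint angles; "dq": joint speeds; "joint_efforts": joint torques, N m; "position": TCP position; "ee_rot": TCP orientation; "force": force on the tool from outside, world axes, zero at the start; "ft_torque": the same for the moment, N m; "width": opening from 0.0 (shut) to 1.0 (fully open); "gripper_force": force on a finger pad.
Only numpy, scipy, OpenCV 4.12 (cv2) and the standard library are available. Lean on these libraries where they do the work, as an engineer would, in place of code of your own. Each camera call takes 0.05 s, during which the arm holds its last target. There are 200 camera calls.

### The job

A used red-capped vial was left standing on top of the yellow sharps box beside its open mouth. With the fingertips only, push the vial sideways so that it tips over the edge of the mouth and drops into the box; then reach behind the open red lid, push it over so that it flips shut, and press it down until it lies flat on the box. Do not lift anything, do not shove the box about or rock it up on its edge, and leave the bottle, the other vial and the roll of tape where they are.

Things in the scene. Friction and masses are not known exactly. Their poses are not given: they have to be found in the camera images.
- sharps: Yellow sharps box with a flat red top, 0.85 kg, loose on the desk: 112 mm (its x) by 152 mm (its y) by 172 mm high without the lid, hollow. Origin: centre of its underside; x points to its back (the hinge side), y to the left as the robot sees it, z up. It faces the robot, turned up to 0.55 rad either way. A push of more than about 1.5 N at the height of the open lid begins to rock it.
- mouth (a point): Centre of the square mouth in the box's red top, level with the top's upper face (172 mm above the desk); axes as the box. The mouth reaches from x = -36 to 36 mm and y = -34 to 34 mm. The flat shoulders left and right of it are 41 mm wide. The box's floor is about 165 mm below.
- hinge (a point): Middle of the lid's hinge line, at x = 42 mm, y = 0, z = 175.5 mm of the box; the line runs along the box's y.
- sharps_lid (a joint): Angle of the lid, rad: 0 = shut, flat on the box; grows as it opens upward and to the back; 1.57 = upright; stop at 1.92, leaning back. It starts open at 1.65 to 1.88. The hinge is stiff: the lid stays where it is left, takes about 0.02 N m to move slowly and more when pushed fast (damping 0.05 N m s/rad).
- lid_tab (a point): Middle of the outer face of the thumb tab on the lid's free edge, 93 mm from the hinge line. The lid is a flat red plate 84 mm square, 4 mm thick; the tab, 24 mm wide and 14 mm long, stands out from the middle of its free edge. The outer face is the upper one when shut (176 mm above the desk) and looks backward, away from the mouth, when open.
- vial: Used glass vial with red cap and red band, 22 mm across, 47 mm high (its solid body 38 mm), 18 g, loose. It stands upright on the box's top, on the left shoulder (the box's +y side) beside the mouth, its axis at y = 52 to 58 mm and x = -28 to -8 mm of the box. Origin: centre of its underside; z along its axis.
- vial_mid (a point): Point on the axis of the red-capped vial, 19 mm above its underside.
- saline: White round bottle with a white flip cap, 44 mm across, 134 mm high, standing loose in front of the box. Origin: centre of its underside. Leave it alone.
- vial_spare: Blue-capped vial, 22 mm across, 47 mm high, standing loose on the desk in front of the box. Origin: centre of its underside. Leave it alone.
- tape: Roll of tan tape lying flat, 100 mm across, 25 mm high, loose, on the right of the box. Origin: centre of its underside. Leave it alone.
Mind the look-alikes: they are no part of the job. Leave any orange look-alike of the vial alone.

How it is judged:
By the outcome, as a careful person would: the job done as asked, in the order asked, and still so for the second after the job is handed in, with the robot touching nothing.
It also fails if it takes over 48 s, if anything falls off the work surface, if the arm or the gripper's body presses on something with over 40 N, if the wrist force passes 120 N, or if a joint passes its speed limit or range.

## Working session

There is one attempt and no reset: what is moved stays moved. The work goes in short steps, Python scripts to look and compute and a shell command to move; the robot and the scene stay as the last step left them, time stands still between calls to the robot, and variables do not carry over. Pictures are saved under pics/ and viewed, at most 10 in all, crops included, and the job is handed in when it is done.

```bash
mkdir -p pics; python3 - <<'E'
from cell import *
import cv2,numpy as np
np.set_printoptions(precision=4,suppress=True)
for n in("side","top"):
    cv2.imwrite(f"pics/{n}0.png",get_image(n)[:,:,::-1]); p=camera_params(n); print(n,p)
print(camera_params("wrist"))
s=observe();print({k:s[k] for k in("clock","position","ee_rot","force","width")})
E
```

```text
side {'intrinsics': array([[479.3781,   0.    , 320.4806],
       [  0.    , 479.3781, 200.3662],
       [  0.    ,   0.    ,   1.    ]]), 'eye': array([0.68  , 0.7405, 0.6117]), 'rotation': array([-0.3954, -2.6086,  1.4364])}
top {'intrinsics': array([[364.9713,   0.    , 322.5506],
       [  0.    , 364.9713, 199.2178],
       [  0.    ,   0.    ,   1.    ]]), 'eye': array([0.4026, 0.0027, 0.9918]), 'rotation': array([-2.1934,  2.166 , -0.1229])}
{'intrinsics': array([[309.7069,   0.    , 322.4646],
       [  0.    , 309.7069, 199.8746],
       [  0.    ,   0.    ,   1.    ]]), 'T_tool_cam': array([[ 0.    , -0.9592, -0.2826,  0.0755],
       [ 1.    ,  0.0001, -0.0002,  0.0001],
       [ 0.0002, -0.2826,  0.9592, -0.1459],
       [ 0.    ,  0.    ,  0.    ,  1.    ]])}
{'clock': 0.1, 'position': array([0.2761, 0.5602, 0.237 ]), 'ee_rot': array([-0.7128, -3.0595,  0.0021]), 'force': array([-0.3954,  0.0806,  0.0816]), 'width': 0.9999546681687956}
```

View pics/side0.png

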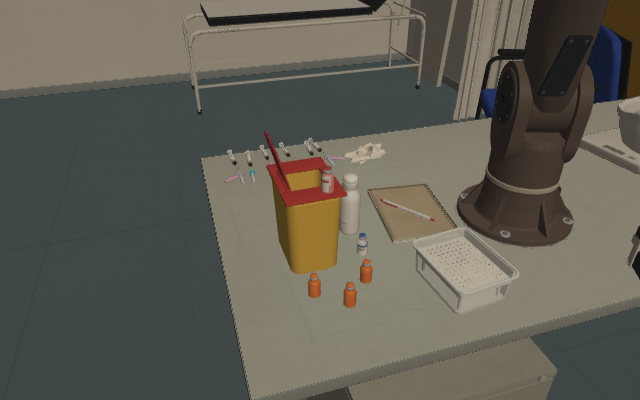

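View pics/top0.png

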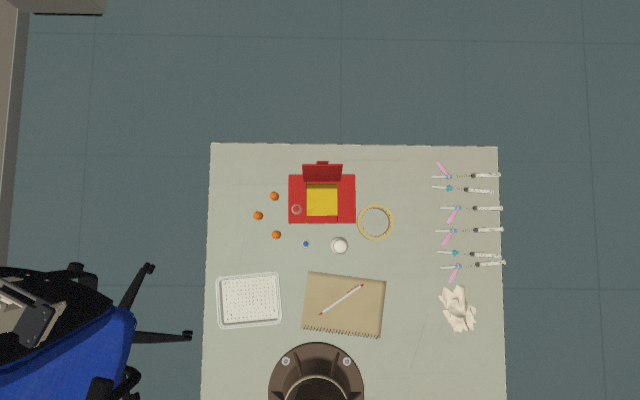

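The side view shows the open box with its lid at (277,160). Vial candidates in the top view:
- Red-capped vial on the left shoulder of the box, (296,209). This is the one I choose; it is at (327,180) in the side view.
- Orange look-alikes on the desk at (274,196), (258,215) and (276,235).
- Blue-capped vial at (306,244).

I'll check the choice in close crops.

```bash
python3 - <<'E'
import cv2,numpy as np
a=cv2.imread("pics/top0.png")[150:260,250:400]; b=cv2.imread("pics/side0.png")[120:280,240:400]
a=cv2.resize(a,None,fx=5,fy=5,interpolation=cv2.INTER_CUBIC);b=cv2.resize(b,None,fx=3.7,fy=3.7,interpolation=cv2.INTER_CUBIC)
cv2.imwrite("pics/ca.png",a);cv2.imwrite("pics/cb.png",b)
E
```

```text
(no output)
```

View pics/ca.png

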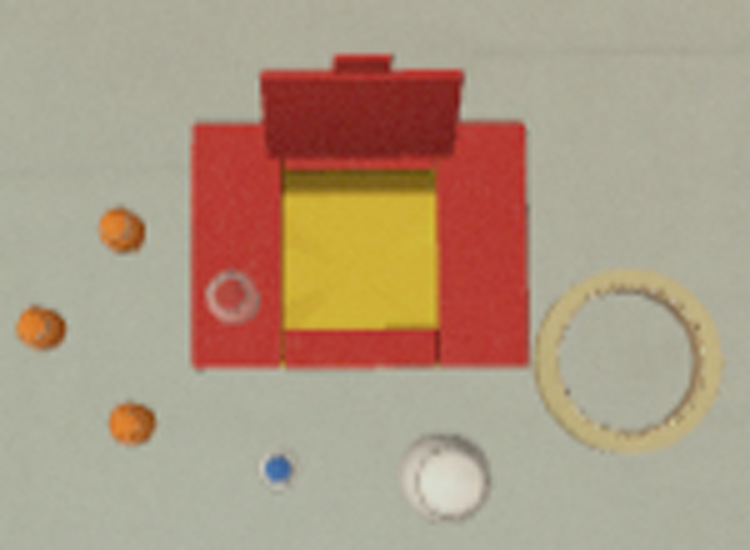

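View pics/cb.png

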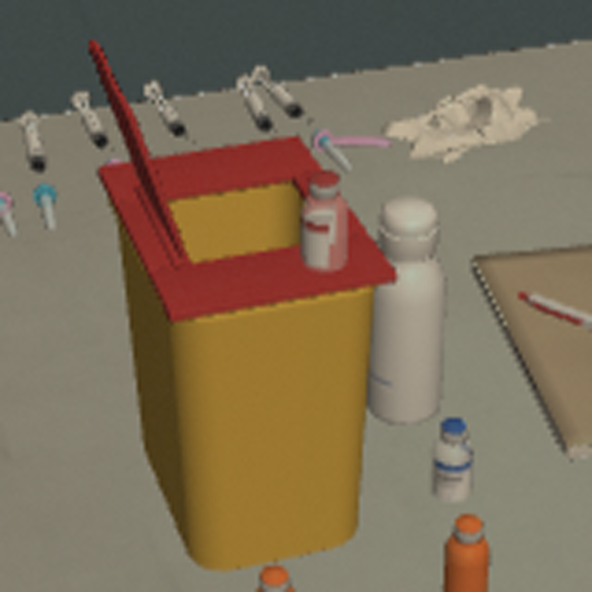

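The crops confirm it: a clear vial with red cap and band on the left shoulder, crop (231,294). The top-view crop has the box corners at (193,123), (525,122), (528,367) and (193,367), and the tab end at (363,57).

```bash
cat > h.py <<'E'
import numpy as np,cv2
from scipy.spatial.transform import Rotation as R
from cell import *
np.set_printoptions(precision=4,suppress=True)
def ray(n,u,v):
    p=camera_params(n);d=R.from_rotvec(p['rotation']).apply(np.linalg.inv(p['intrinsics'])@[u,v,1]);return np.array(p['eye']),d
def onz(n,u,v,z):
    e,d=ray(n,u,v);return e+d*(z-e[2])/d[2]
def proj(n,P):
    p=camera_params(n);q=R.from_rotvec(p['rotation']).inv().apply(np.atleast_2d(P)-p['eye'])@p['intrinsics'].T;return q[:,:2]/q[:,2:]
E
python3 - <<'E'
from h import *
from scipy.optimize import least_squares
top=lambda x,y:((x+.5)/5-.5+250,(y+.5)/5-.5+150)
sd=lambda x,y:((x+.5)/3.7-.5+240,(y+.5)/3.7-.5+120)
c=[onz("top",*top(*p),.172) for p in[(193,123),(525,122),(528,367),(193,367)]]
print(np.array(c))
loc=np.array([[56,76],[56,-76],[-56,-76],[-56,76]])/1e3
def W(p,l): a=p[2];l=np.atleast_2d(l);return l[:,:2]@np.array([[np.cos(a),np.sin(a)],[-np.sin(a),np.cos(a)]])+p[:2]
f=least_squares(lambda p:(W(p,loc)-np.array(c)[:,:2]).ravel(),[.6,0,0]);p=f.x
print("box",p,f.fun)
# side corners: top near-left back, near-left front, 
sp=proj("side",np.c_[W(p,loc),np.full(4,.172)]);print("side proj of corners (crop)",(sp-[240,120])*3.7)
print("vial top",onz("top",*top(231,294),.219)[:2],"side base",onz("side",*sd(325,262),.172)[:2])
inv=lambda q:(np.array(q[:2])-p[:2])@np.array([[np.cos(p[2]),-np.sin(p[2])],[np.sin(p[2]),np.cos(p[2])]])
print(inv(onz("top",*top(231,294),.219)),inv(onz("side",*sd(325,262),.172)))
for th in(1.65,1.7,1.75,1.8,1.85):
    r=.091;P=np.r_[W(p,[.042-r*np.cos(th),0])[0],.1755+r*np.sin(th)]
    print(th,P,(proj("top",P)[0]-[250,150])*5,(proj("side",P)[0]-[240,120])*3.7)
E
```

```text
[[ 0.5379  0.0683  0.172 ]
 [ 0.5405 -0.0826  0.172 ]
 [ 0.4292 -0.0843  0.172 ]
 [ 0.4274  0.066   0.172 ]]
box [ 0.4837 -0.0081  0.0161] [ 0.0007  0.0005  0.0004 -0.0007 -0.0002 -0.0008 -0.0008  0.001 ]
side proj of corners (crop) [[169.3659 309.5605]
 [ 97.2764 161.6248]
 [299.2519 130.6318]
 [398.2072 269.0036]]
vial top [0.457  0.0469] side base [0.4579 0.0489]
[-0.0258  0.0555] [-0.0249  0.0575]
1.65 [ 0.5329 -0.0073  0.2662] [360.8751  97.3753] [133.5876  53.0346]
1.7 [ 0.5375 -0.0073  0.2657] [360.8091  86.4994] [124.1548  55.28  ]
1.75 [ 0.5419 -0.0072  0.265 ] [360.7348  75.8274] [114.7927  57.9672]
1.8 [ 0.5464 -0.0071  0.2641] [360.6523  65.3945] [105.5294  61.0892]
1.85 [ 0.5508 -0.0071  0.263 ] [360.5621  55.2346] [96.3927 64.638 ]
```

Box at (0.484,-0.008), yaw 0.016, lid at about 1.8 rad, and the vial at (0.4575,0.048). I'll close the gripper, turn it square to the box and go left of the vial.

```bash
python3 -m pendant '[0,0,-0.01,0,0,-0.158,0, 0,0,0,0,0,-0.158,0, 0,0,0,0,0,-0.157,0, -0.03,-0.05,0,0,0,0,0, -0.03,-0.05,0,0,0,0,0, -0.03,-0.05,0,0,0,0,0, -0.03,-0.05,0,0,0,0,0, -0.03,-0.05,0,0,0,0,0, -0.03,-0.05,0,0,0,0,0, 0,-0.05,0,0,0,0,0]' 10
python3 -m pendant '[0,-0.05,0,0,0,0,0, 0,-0.04,0,0,0,0,0, 0,0,0,0,0,0,0,0,0,0,0,0,0,0]'
python3 - <<'E'
from h import *
s=observe();print(s['clock'],s['position'],R.from_rotvec(s['ee_rot']).as_matrix(),s['force'],s['width'])
cv2.imwrite("pics/s1.png",cv2.resize(get_image("side")[100:280,220:420,::-1],None,fx=3,fy=3,interpolation=cv2.INTER_CUBIC))
E
```

```text
clock: 1.35
position: [0.4633, 0.2109, 0.2474]
ee_rot: [-0.02, 3.141, -0.001]
force: [0.3, 0.7, -0.5]
width: 0.011
gripper_force: 0.0
clock: 1.85
position: [0.4628, 0.1241, 0.2477]
ee_rot: [0.024, -3.141, -0.001]
force: [0.6, 0.8, 0.1]
width: 0.005
gripper_force: 0.0
1.85 [0.4628 0.1241 0.2477] [[-0.9999 -0.0153 -0.0001]
 [-0.0153  0.9999  0.0005]
 [ 0.0001  0.0005 -1.    ]] [0.5773 0.7802 0.1259] 0.005378252530787821
```

View pics/s1.png

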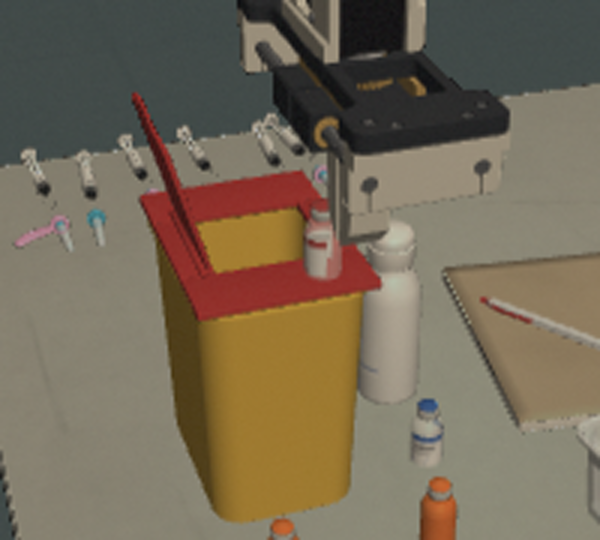

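The side view shows the closed fingers at (350,235), standing left of the vial at (322,250). Now I lower them and push.

```bash
python3 -m pendant '[0.005,0,0.03,0,0,0,0, 0,0,0.028,0,0,0,0, 0,-0.02,0,0,0,0,0, 0,-0.015,0,0,0,0,0, 0,-0.006,0,0,0,0,0, 0,-0.006,0,0,0,0,0, 0,-0.006,0,0,0,0,0, 0,-0.006,0,0,0,0,0]'
python3 - <<'E'
from h import *
print(observe()['force'])
a=get_image("side")[100:280,220:420,::-1];b=get_image("top")[150:260,250:400,::-1]
cv2.imwrite("pics/s2.png",np.hstack([cv2.resize(a,(400,360)),cv2.resize(b,(400,360))]))
E
```

```text
clock: 2.9
position: [0.4589, 0.0643, 0.1899]
ee_rot: [-0.024, 3.141, 0.0]
force: [-0.4, 0.4, 1.1]
width: 0.009
gripper_force: 0.2
[-0.3663  0.3979  1.0765]
```

View pics/s2.png

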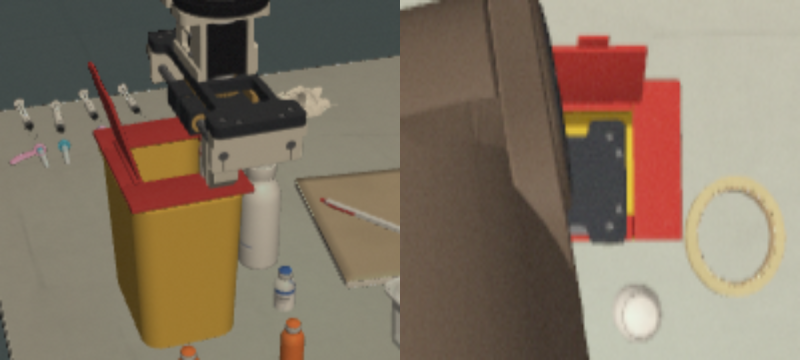

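In the left half the fingers are on the shoulder at (215,180) and hide the vial. The box hasn't moved, so I keep pushing.

```bash
python3 -m pendant '[0,-0.006,0,0,0,0,0, 0,-0.006,0,0,0,0,0, 0,-0.006,0,0,0,0,0, 0,-0.006,0,0,0,0,0, 0,-0.006,0,0,0,0,0, 0,-0.004,0,0,0,0,0, 0,0,0,0,0,0,0]'
python3 -m pendant '[0,0.03,0,0,0,0,0, 0,0.06,-0.03,0,0,0,0, 0,0.06,-0.03,0,0,0,0, 0,0.06,-0.03,0,0,0,0, 0,0.06,0,0,0,0,0,0,0,0,0,0,0,0]'
python3 - <<'E'
from h import *
a=get_image("side")[100:280,220:420,::-1];b=get_image("top")[150:260,250:400,::-1]
cv2.imwrite("pics/s3.png",np.hstack([cv2.resize(a,(400,360)),cv2.resize(b,(400,293),interpolation=cv2.INTER_CUBIC)] if 0 else [cv2.resize(a,(400,360)),cv2.copyMakeBorder(cv2.resize(b,(400,293),interpolation=cv2.INTER_CUBIC),0,67,0,0,0)]))
E
```

```text
clock: 3.88
position: [0.4593, 0.03, 0.1897]
ee_rot: [-0.023, 3.141, -0.0]
force: [-0.6, 1.0, 0.4]
width: 0.002
gripper_force: 0.0
clock: 4.62
position: [0.4537, 0.2937, 0.2734]
ee_rot: [0.036, -3.141, -0.004]
force: [-0.9, -0.8, 0.3]
width: 0.008
gripper_force: 0.0
```

View pics/s3.png

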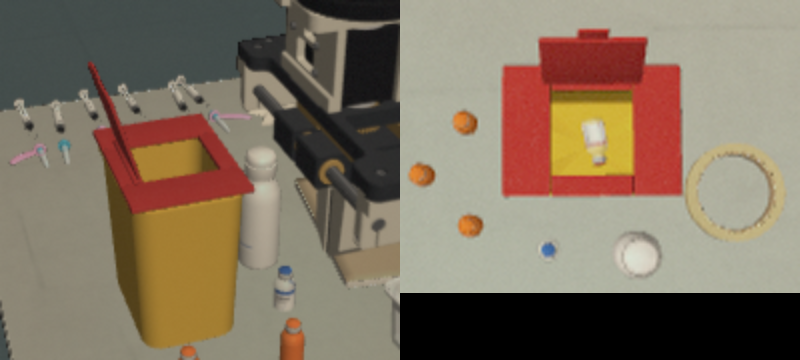

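The top view shows the vial lying in the box at (595,140), and the box hasn't moved. Next I go behind the lid.

```bash
python3 -m pendant '[-0.045,0,0,0,0,0,0, -0.045,-0.02,0,0,0,0,0, -0.045,-0.05,0,0,0,0,0, 0,-0.05,0,0,0,0,0, 0,-0.05,0,0,0,0,0, 0,-0.05,0,0,0,0,0, 0,-0.05,0,0,0,0,0, 0,-0.03,0,0,0,0,0, 0,0,0,0,0,0,0, 0,0,0,0,0,0,0]'
python3 - <<'E'
from h import *
s=observe();print(s['position'],s['ee_rot'],s['force'])
a=get_image("side")[70:250,200:400,::-1]
cv2.imwrite("pics/s4.png",cv2.resize(a,(600,540),interpolation=cv2.INTER_CUBIC))
E
```

```text
clock: 5.98
position: [0.5912, -0.0068, 0.2735]
ee_rot: [0.022, -3.141, -0.001]
force: [-0.2, 1.0, -0.1]
width: 0.004
gripper_force: 0.0
[ 0.5912 -0.0068  0.2735] [ 0.022  -3.1412 -0.0006] [-0.1942  0.9958 -0.0973]
```

View pics/s4.png

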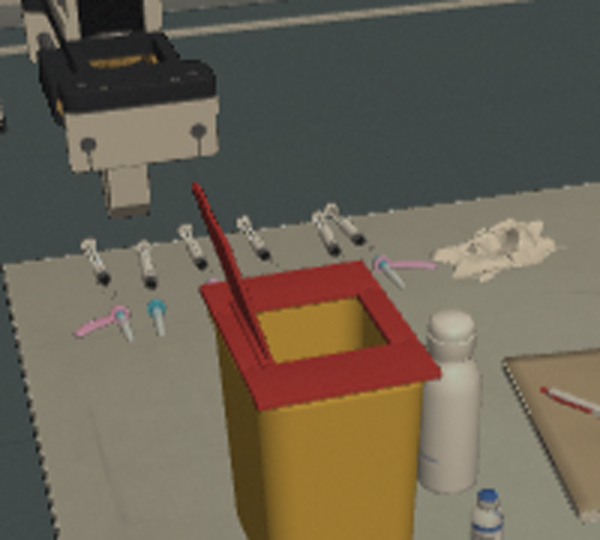

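The fingers are behind the lid: tip at (128,210), tab at (197,190). I'll push forward slowly.

```bash
python3 -m pendant '[0.014,0,0.0075,0,0,0,0, 0.014,0,0,0,0,0,0, 0.0055,0,0,0,0,0,0, 0.0055,0,0,0,0,0,0, 0.0055,0,0,0,0,0,0, 0.0055,0,0,0,0,0,0, 0.005,0,0,0,0,0,0]'
python3 -m pendant '[0.005,0,0.0003,0,0,0,0, 0.005,0,0.0003,0,0,0,0, 0.004,0,0.0004,0,0,0,0, 0.005,0,0.0013,0,0,0,0, 0.005,0,0.0013,0,0,0,0, 0.0055,0,0.0014,0,0,0,0, 0.005,0,0.0024,0,0,0,0,0.005,0,0.0024,0,0,0,0,0.0043,0,0.0024,0,0,0,0]'
python3 - <<'E'
from h import *
s=observe();print(s['position'],s['ee_rot'],s['force'])
a=get_image("side")[70:250,200:400,::-1]
cv2.imwrite("pics/s5.png",cv2.resize(a,(600,540),interpolation=cv2.INTER_CUBIC))
E
```

```text
clock: 6.9
position: [0.5364, -0.0073, 0.2661]
ee_rot: [-0.024, 3.141, -0.0]
force: [0.5, -0.3, 0.5]
width: 0.006
gripper_force: 0.3
clock: 8.02
position: [0.4925, -0.0079, 0.2537]
ee_rot: [0.024, -3.141, -0.0]
force: [1.2, -0.2, 0.7]
width: 0.005
gripper_force: 0.2
[ 0.4925 -0.0079  0.2537] [ 0.0237 -3.1415 -0.    ] [ 1.1629 -0.2187  0.7374]
```

View pics/s5.png

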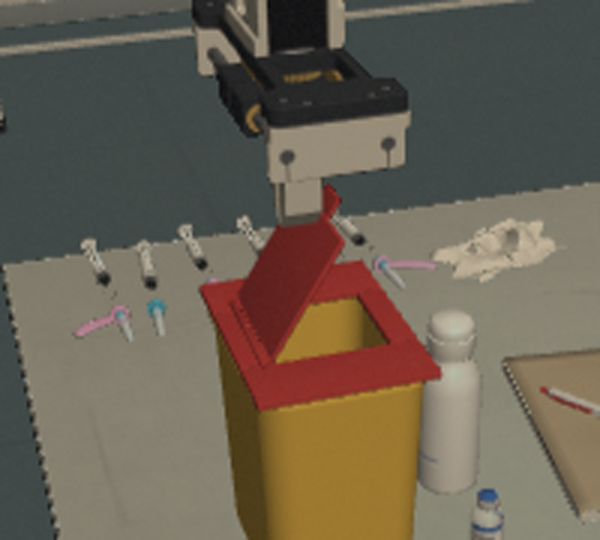

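The lid is past upright at about 1 rad and riding on the fingertip at (300,215), and the box is still. I continue along the arc.

```bash
python3 -m pendant '[0.0042,0,0.0032,0,0,0,0, 0.0042,0,0.0032,0,0,0,0, 0.0042,0,0.0032,0,0,0,0, 0.0034,0,0.004,0,0,0,0, 0.0034,0,0.004,0,0,0,0, 0.0034,0,0.004,0,0,0,0, 0.0026,0,0.0047,0,0,0,0, 0.0026,0,0.0047,0,0,0,0, 0.0026,0,0.0047,0,0,0,0]'
python3 -m pendant '[0.0016,0,0.005,0,0,0,0, 0.0016,0,0.005,0,0,0,0, 0.0016,0,0.005,0,0,0,0, 0.0005,0,0.004,0,0,0,0, 0.0005,0,0.004,0,0,0,0, 0.0005,0,0.003,0,0,0,0, 0,0,0.002,0,0,0,0]'
python3 -m pendant '[0,0,0.001,0,0,0,0, 0,0,0.001,0,0,0,0, 0,0,0,0,0,0,0]'
```

```text
clock: 9.2
position: [0.4622, -0.0084, 0.2178]
ee_rot: [-0.024, 3.141, 0.0]
force: [0.5, 0.2, 0.3]
width: 0.007
gripper_force: 0.2
clock: 10.07
position: [0.456, -0.0085, 0.19]
ee_rot: [-0.024, 3.141, 0.0]
force: [-0.1, 0.4, 0.3]
width: 0.001
gripper_force: 0.1
clock: 10.45
position: [0.456, -0.0084, 0.1882]
ee_rot: [-0.024, 3.141, 0.0]
force: [-0.5, 0.5, 0.5]
width: 0.008
gripper_force: 0.0
```

```bash
python3 -m pendant '[0,0,0.001,0,0,0,0, 0,0,0,0,0,0,0]'; python3 -m pendant '[0,0,0.001,0,0,0,0, 0,0,0,0,0,0,0]';python3 -m pendant '[0,0,0.001,0,0,0,0, 0,0,0,0,0,0,0]'
```

```text
clock: 10.7
position: [0.4561, -0.0085, 0.1873]
ee_rot: [-0.024, 3.141, 0.0]
force: [0.1, 0.4, 1.5]
width: 0.001
gripper_force: 0.7
clock: 10.95
position: [0.4562, -0.0085, 0.1869]
ee_rot: [-0.024, 3.141, 0.0]
force: [-2.8, -0.1, 11.1]
width: 0.003
gripper_force: 5.4
clock: 11.2
position: [0.4562, -0.0085, 0.1865]
ee_rot: [-0.023, 3.141, 0.001]
force: [-6.5, -0.4, 19.3]
width: 0.002
gripper_force: 9.8
```

Firm contact at the expected shut height, with 19 N on the lid. I'll lift off and check.

```bash
python3 -m pendant '[0,0,-0.002,0,0,0,0, 0,0,-0.003,0,0,0,0, 0,0,-0.02,0,0,0,0, 0,0,-0.04,0,0,0,0, 0,0.05,-0.02,0,0,0,0, 0,0.06,0,0,0,0,0, 0,0.06,0,0,0,0,0, 0,0.06,0,0,0,0,0, 0,0.05,0,0,0,0,0, 0,0,0,0,0,0,0]'
python3 - <<'E'
from h import *
a=get_image("side")[100:280,220:420,::-1];b=get_image("top")[150:260,250:400,::-1]
cv2.imwrite("pics/s6.png",np.hstack([cv2.resize(a,(400,360)),cv2.copyMakeBorder(cv2.resize(b,(400,293),interpolation=cv2.INTER_CUBIC),0,67,0,0,0)]))
E
```

```text
clock: 12.45
position: [0.4504, 0.276, 0.2696]
ee_rot: [0.034, -3.14, -0.002]
force: [0.4, -0.3, -0.2]
width: 0.005
gripper_force: 0.0
```

View pics/s6.png

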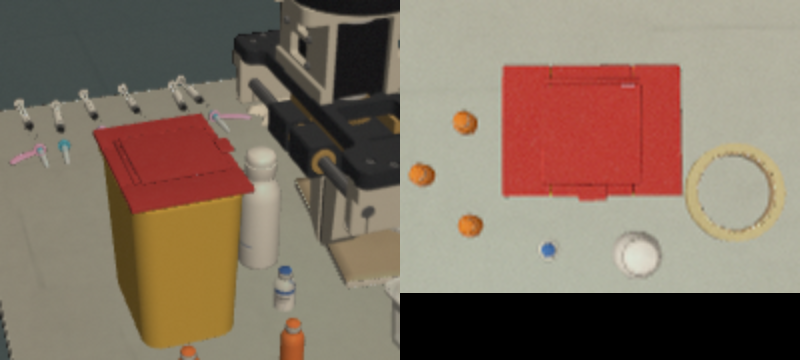

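The lid lies flat with its tab at (592,197), and the box and the other objects are where they were.

```bash
python3 -c "from cell import sign_off;print(sign_off())"
```

```text
the job is handed in; nothing more can be done
None
```

The vial is in the sharps box and the lid is pressed flat shut; the box, bottle, spare vial and tape look unmoved in the final pictures, and the job was handed in at about 12.5 s.

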